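Slide a specimen tray along the rail into its corner pocket

ROBOT

A 6-joint arm with a two-finger parallel gripper is mounted at the origin on the work surface. World frame = base frame: x ahead of the robot, y to its left, z up, the work surface at z = 0. Lengths are in m, angles in rad, forces in N, time in s.
With the tool pointing down it reaches from about 0.35 to 0.875 m from the base axis. Payload 4.2 kg.
Tool frame: the origin (TCP) lies midway between the tips of the shut fingers; the grasp point (between the pads) lies 19 mm behind it (r.tcp_to_grasp is the distance from the TCP to the grasp point, in m); x points along the fingers, z is the direction in which the jaws open and shut, and the axes are right-handed (so a half turn about x gives the same grasp; the last joint's range is limited). The gripper opens to 87 mm and grips with 3 to 60 N. Pads are 19 mm wide; open, the fingers measure 117 mm over their backs; the gripper's body (75 mm by 190 mm) begins 51 mm behind the grasp point.
Start: joints at [-0.925, 0.385, 0.008, 0, -1.194, -0.259], TCP at [0.236, -0.579, 0.223] pointing down, gripper open.
Joint ranges: [-3.14, 3.14], [-1.21, 2.06], [-1.07, 1.41], [-3.16, 2.05], [-2.99, -0.16], [-3.1, 3.1]. Speed limits (rad/s): [2.79, 2.79, 3.14, 3.14, 3.14, 3.14].

INTERFACE

Orientations are given as a rotation vector (axis times angle).
In Python, from cell import r, viewer gives the robot as it stands.
- The arm moves only by the tool apply_moves, never from a script. Its argument "plan" is text: rows parted by semicolons, each of 7 numbers parted by spaces: the shift along the tool's x, y, z scaled (see below), then the turn, a rotation vector about the tool's x, y, z scaled (see below), then the closure, from 0 (fully open) to 1 (shut). A call has 1 to 20 rows; each row is the pose to reach, as a shift and turn from the pose commanded when the call began, along the tool's axes at that moment; what a row does not reach only later rows make up. The controller multiplies each number of a shift by 80 cm and each number of a turn by 60 degrees. A row lasts 1/8 s, in which the tool goes at most 62.5 mm and 10.7 degrees, less where a joint would pass 70% of its speed; a pose out of reach is approached as far as the arm can. A call with a number of a shift or a turn outside -1 to 1 is refused whole. A call with a gripper value outside its range is refused whole. The fingers move at their own pace and stop on an object; "force" is the grip in N (left out, the last holds). Time passes only in rows, so rows that repeat a pose let the fingers close. It gives the time, the measured TCP pose, the force and the opening at its end, in the units of the state.
- r.get_obs(): the state, without advancing time (a new reading comes with each control period).
- viewer.read_camera(name): name is "scene" or "side" or "wrist"; returns the picture (384x512x3 uint8, red, green, blue); there is no depth.
- viewer.calibration(name): a dict with "fx", "fy", "cx", "cy" (pixels), "cam_to_world" (4x4, takes a point from camera to world coordinates); the wrist camera has in their place "tool_from_camera" (4x4, takes a point from camera to tool coordinates, whose origin is the TCP and whose axes are the tool frame's). Camera axes: x right, y up, looking along -z (the intrinsics and any distortion apply to the point x, -y, -z); pixel columns grow to the right and rows downward; lengths in m; the calibration is good to about 2 mm. A picture is of the moment at which its call begins: read the wrist's pose just before it. calibration takes no time and is no camera call.
- r.close_job(): hands the job in, once; it reports no verdict.
The state is a dict: "t": time; "qpos": joint angles; "qvel": joint speeds; "effort": joint torques, N m; "ee_pos": TCP position; "tcp_rot": TCP orientation; "contact_force": force on the tool from outside, world axes, zero at the start; "ft_torque": the same for the moment, N m; "finger_gap": finger opening in m.
Only numpy, scipy, OpenCV 4.12 (cv2) and the standard library are available. Lean on these libraries where they do the work, as an engineer would, in place of code of your own. Each camera call takes 0.05 s, during which the arm holds its last target.

TASK

Using a fingertip, push the empty orange tray up flush against the long metal rail of the black docking plate, then slide it along the rail into the free corner pocket (the one with the green patch), until it sits fully home against both the rail and the end stop, and leave it there. Only push it: never lift or tip it, and leave the loaded blue tray in the other pocket, the tomato, the jar and the dish where they are.

Things in the scene. Friction and masses are not known exactly. Their poses are not given: they have to be found in the camera images.
- tray: the empty loose orange plastic tray: outside 54 mm (its x) by 64 mm (its y) by 16 mm high, walls 4 mm thick, floor 3 mm thick, so its open well is 46 by 56 mm and 13 mm deep. Origin at the centre of its underside, z up. About 90 g. A shut gripper's tip fits inside the well and can push its walls from inside; the outer sides can be pushed as well.
- plate: the fixed black docking plate, 200 mm (its x) by 360 mm (its y), 8 mm thick, lying on the bench; trays stand on its top, 8 mm above the origin. Origin at the centre of its underside, x towards the rail, y along the rail, z up. A corner pocket lies at each end of the rail; a tray that is home has its origin at x = +59 mm, y = +140 or -140 mm, its axes along the plate's (or half a turn off).
- rail_mid (a point): middle of the rail's inner face at the plate's top, at x = +86, y = 0, z = +8 mm in the plate's frame, axes along the plate's. The aluminium rail is 12 mm thick, 360 mm long, 18 mm above the plate's top. It ends at two end stops as high as itself: inner faces 172 mm from this point along +y and -y, reaching 64 mm out from the rail's inner face.
- lip_mid (a point): a point on the plate's top midway between the two pockets' lips, at x = +28, y = 0, z = +8 mm in the plate's frame. The lips (one per pocket, 12 mm above the plate's top, 6 mm thick) lie parallel to the rail, inner faces 58 mm from it, 40 mm long from the end stop, then flare away from the rail to 119 mm from this point. So a tray enters only along the rail, with 4 mm to spare.
- free_mark: flat green patch, 44 by 54 mm, under 1 mm thick, on the plate in the free pocket (either end of the rail). Origin on the plate's top where the middle of a tray is when home (within 1 mm), axes along the plate's. It is only a marking: nothing to catch on.
- loaded_tray: loose blue plastic tray: outside 54 mm (its x) by 64 mm (its y) by 16 mm high, walls 4 mm thick, floor 3 mm thick, so its open well is 46 by 56 mm and 13 mm deep, with a red tomato slice in it, standing home in the other pocket. Origin at the centre of its underside. To be left alone.
- tomato: a red tomato, 66 mm across, 58 mm high, standing on the bench beyond the rail. Origin at the centre of its underside. To be left alone.
- jar: a clear specimen jar with a red cap, 44 mm across, 58 mm high, standing on the bench beyond the rail. Origin at the centre of its underside. To be left alone.
- dish: a flat clear culture dish, 88 mm across, 14 mm high, lying on the bench on the robot's side of the plate. Origin at the centre of its underside. To be left alone.
There are look-alikes about, which are no part of the job. Several things have the shape of the tray; the one meant has the colours described above.

How it is judged:
By the outcome, as a careful person would: the job done as asked, in the order asked, and still so for the second after the job is handed in, with the robot touching nothing.
It also fails if it takes over 42 s, if anything falls off the work surface, if the arm or the gripper's body presses on something with over 40 N, if the wrist force passes 120 N, or if a joint passes its speed limit or range.

## Working session

There is one attempt and no reset: what is moved stays moved. The work goes in short steps, Python scripts to look and compute and a tool call to move; the robot and the scene stay as the last step left them, time stands still between calls to the robot, and variables do not carry over. Pictures are saved under pics/ and viewed, and the job is handed in when it is done.

Besides the shell and the picture viewer there is one more tool, called as name(argument=value, ...), one argument or row to a line, values as JSON. apply_moves: Moves the arm, as the interface text tells. Shifts and turns lie within -1 to 1; 1 stands for 80 cm of shift or 60 degrees of turn. Its arguments: {"type":"object","properties":{"plan":{"type":"string"},"force":{"type":"number"}},"required":["plan"]}

```bash
ls; mkdir -p pics; python3 - <<'E'
from cell import r, viewer
import cv2, numpy as np
o=r.get_obs(); print({k:np.round(v,4).tolist() for k,v in o.items()})
for n in ["scene","side"]:
    im=viewer.read_camera(n); cv2.imwrite(f"pics/{n}0.png",cv2.cvtColor(im,cv2.COLOR_RGB2BGR))
    c=viewer.calibration(n); print(n,{k:np.round(v,4).tolist() for k,v in c.items()})
print(viewer.calibration("wrist"))
E
```

```text
pics
{'t': 0.0, 'qpos': [-0.9255, 0.3856, 0.0066, -0.0005, -1.194, -0.2586], 'qvel': [-0.0007, -0.0019, -0.0009, 0.0004, -0.0004, -0.0004], 'effort': [0.0001, -39.0663, 18.7406, 4.22, 0.0109, -0.0002], 'ee_pos': [0.2355, -0.5783, 0.2214], 'tcp_rot': [-1.486, 0.9996, 1.4894], 'contact_force': [-0.5489, -0.6375, 0.4388], 'ft_torque': [-0.0212, 0.0414, 0.0124], 'finger_gap': 0.087}
scene {'fx': 362.8131, 'fy': 362.8131, 'cx': 248.5309, 'cy': 191.2279, 'cam_to_world': [[0.8069, -0.4947, 0.3227, 0.8085], [0.5906, 0.6844, -0.4276, -0.3069], [-0.0093, 0.5356, 0.8444, 0.7586], [0.0, 0.0, 0.0, 1.0]]}
side {'fx': 360.7102, 'fy': 360.7102, 'cx': 254.016, 'cy': 189.8538, 'cam_to_world': [[-0.8825, 0.3672, -0.2939, 0.2869], [-0.4704, -0.6917, 0.548, 0.511], [-0.0021, 0.6218, 0.7832, 0.7055], [0.0, 0.0, 0.0, 1.0]]}
{'fx': 280.8857282130973, 'fy': 280.8857282130973, 'cx': 258.16719530724214, 'cy': 189.69553946548612, 'tool_from_camera': array([[-4.70539851e-04,  3.06929490e-01, -9.51732140e-01,
        -1.61441783e-01],
       [ 8.86730679e-04,  9.51731999e-01,  3.06929006e-01,
         8.56818019e-02],
       [ 9.99999496e-01, -6.99507758e-04, -7.19991628e-04,
        -7.25084974e-04],
       [ 0.00000000e+00,  0.00000000e+00,  0.00000000e+00,
         1.00000000e+00]])}
```

View pics/scene0.png

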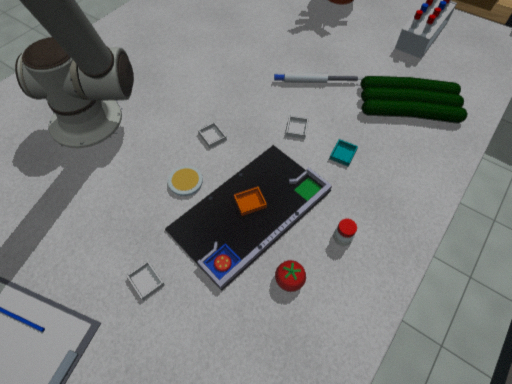

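View pics/side0.png

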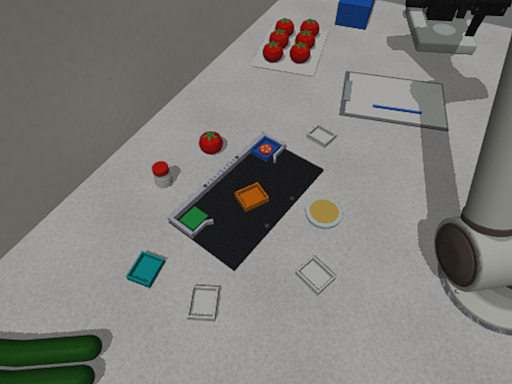

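The orange tray is at about (250,201) in scene and (252,197) in side. The other tray-shaped objects are the blue tray with a tomato slice (scene 222,262), a teal one (344,152) and pale ones (212,135), (296,127) and (145,282). Only the first is orange and empty. The green patch is at scene (307,189) and side (193,218).

```bash
cat > h.py <<'E'
from cell import r, viewer
import cv2, numpy as np
from scipy.spatial.transform import Rotation as R
def rays(cal,px,T=None):
    T=cal["cam_to_world"] if T is None else T
    px=np.atleast_2d(np.array(px,float))
    d=np.c_[(px[:,0]-cal["cx"])/cal["fx"],-(px[:,1]-cal["cy"])/cal["fy"],-np.ones(len(px))]
    return T[:3,3],d@T[:3,:3].T
def onplane(cal,px,z,T=None):
    o,d=rays(cal,px,T); return o+d*((z-o[2])/d[:,2])[:,None]
def proj(cal,P,T=None):
    T=cal["cam_to_world"] if T is None else T
    P=np.atleast_2d(P); c=(P-T[:3,3])@T[:3,:3]
    return np.c_[cal["cx"]+cal["fx"]*c[:,0]/-c[:,2], cal["cy"]+cal["fy"]*c[:,1]/c[:,2]]
def wristT(obs):
    cal=viewer.calibration("wrist")
    A=np.eye(4);A[:3,:3]=R.from_rotvec(obs["tcp_rot"]).as_matrix();A[:3,3]=obs["ee_pos"]
    return A@cal["tool_from_camera"]
def mask(im,col):
    h=cv2.cvtColor(im,cv2.COLOR_RGB2HSV)
    lo,hi={"orange":((8,150,60),(20,255,255)),"green":((50,120,50),(75,255,255)),"blue":((105,120,50),(125,255,255))}[col]
    m=cv2.inRange(h,lo,hi)
    n,l,s,c=cv2.connectedComponentsWithStats(m)
    return n,l,s,c
E
python3 - <<'E'
from h import *
for n in ["scene","side"]:
    im=cv2.cvtColor(cv2.imread(f"pics/{n}0.png"),cv2.COLOR_BGR2RGB);cal=viewer.calibration(n)
    for col,z in [("orange",.024),("green",.008),("blue",.024)]:
        N,l,s,c=mask(im,col)
        for i in range(1,N):
            if s[i,4]>80:
                cn=cv2.findContours((l==i).astype(np.uint8),cv2.RETR_EXTERNAL,cv2.CHAIN_APPROX_NONE)[0][0]
                W=onplane(cal,cn[:,0],z)[:,:2]
                rc=cv2.minAreaRect((W*1000).astype(np.float32))
                print(n,col,s[i],np.round(c[i],1),"cen",np.round(rc[0],1),"size",np.round(rc[1],1),"ang",round(rc[2],1))
    # rail corners crop
    x0,y0,x1,y1=(150,135,350,295) if n=="scene" else (155,120,335,280)
    cv2.imwrite(f"pics/{n}_crop.png",cv2.resize(cv2.cvtColor(im,cv2.COLOR_RGB2BGR)[y0:y1,x0:x1],None,fx=3.7,fy=3.7,interpolation=cv2.INTER_CUBIC))
E
```

```text
scene orange [234 186  33  29 618] [249.8 200.1] cen [545.   47.1] size [66.3 61. ] ang 57.5
scene green [294 178  27  23 340] [307.  188.7] cen [633.6 163.9] size [54.9 44.5] ang 80.6
scene blue [203 243  38  37 463] [221.7 259.8] cen [ 584.9 -109.9] size [63.8 54.7] ang 80.0
scene blue [  0 307  44  25 200] [ 21.4 319.4] cen [ 339.9 -438.8] size [109.4   7. ] ang 14.3
side orange [234 182  35  30 631] [251.2 196.3] cen [539.6  53.8] size [70.2 64.8] ang 57.0
side green [179 206  29  24 380] [193.1 217.8] cen [635.1 162.1] size [53.5 46.2] ang 79.2
side green [   0  339   95   26 1849] [ 45.6 351.7] cen [708.  533.6] size [174.7  38.3] ang 30.9
side green [  0 370  87  14 930] [ 46.4 377.9] cen [679.2 564.9] size [150.7  20.6] ang 28.0
side blue [335   0  39  29 890] [353.5  12.8] cen [ 622.  -947.8] size [133.6 248.8] ang 10.3
side blue [373 105  48   9  97] [397. 109.] cen [ 316.9 -429.2] size [133.9  10.1] ang 14.6
side blue [251 136  30  26 326] [264.6 148.5] cen [ 582.6 -103.9] size [77.  62.1] ang 80.2
```

View pics/scene_crop.png

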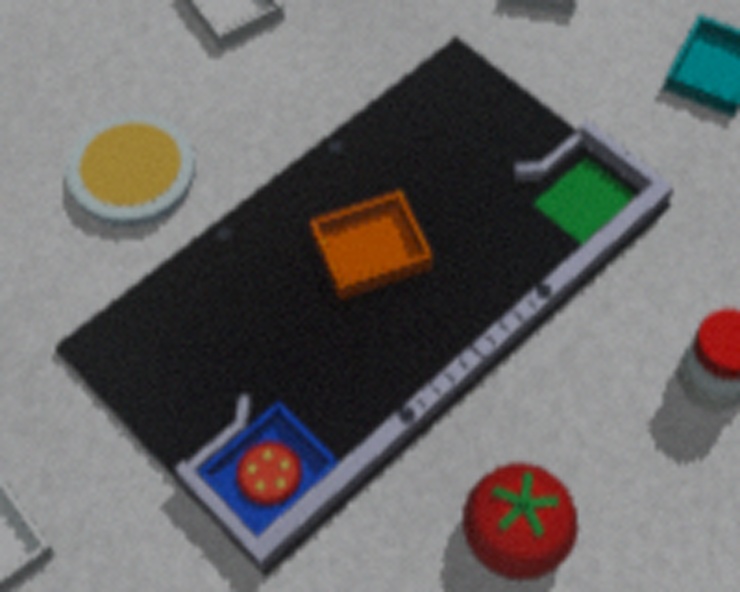

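View pics/side_crop.png

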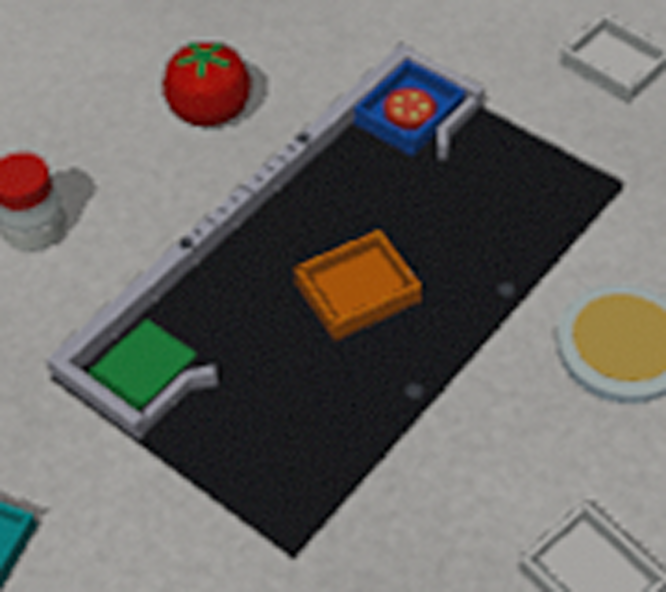

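```bash
python3 - <<'E'
from h import *
for n,pts in [("scene",[(331.6,186.4),(221,285.5)]),("side",[(168.5,218.6),(263.6,132.2)])]:
    cal=viewer.calibration(n); P=onplane(cal,pts,.026); d=P[0]-P[1]
    print(n,np.round(P*1000,1).tolist(),"len",np.linalg.norm(d)*1000,"yaw-y",np.degrees(np.arctan2(d[1],d[0])))
# orange rim corners
o=[]
for n,pts,off in [("scene",[(311,222),(402,190),(432,250),(340,285)],(150,135)),("side",[(376,230),(421,283),(337,325),(295,270)],(155,120))]:
    cal=viewer.calibration(n); P=onplane(cal,np.array(pts)/3.7+off,.024)
    print(n,np.round(P*1000,1).tolist(),"mean",np.round(P.mean(0)*1000,1), [ (round(np.linalg.norm(P[i]-P[(i+1)%4])*1000,1), round(np.degrees(np.arctan2(*(P[(i+1)%4]-P[i])[[1,0]])),1)) for i in range(4)])
M=R.from_rotvec(r.get_obs()["tcp_rot"]).as_matrix(); print(np.round(M,3))
E
```

```text
scene [[682.4, 192.2, 26.0], [618.2, -154.1, 26.0]] len 352.26411569750945 yaw-y 79.49811621127239
side [[673.8, 199.6, 26.0], [614.0, -155.8, 26.0]] len 360.4421978048559 yaw-y 80.44598686024197
scene [[506.1, 36.3, 24.0], [539.4, 90.7, 24.0], [581.1, 64.7, 24.0], [549.0, 10.1, 24.0]] mean [543.9  50.4  24. ] [(np.float64(63.8), np.float64(58.6)), (np.float64(49.2), np.float64(-31.9)), (np.float64(63.4), np.float64(-120.5)), (np.float64(50.2), np.float64(148.6))]
side [[548.3, 9.9, 24.0], [502.2, 35.4, 24.0], [533.8, 89.8, 24.0], [579.0, 64.2, 24.0]] mean [540.8  49.8  24. ] [(np.float64(52.8), np.float64(151.0)), (np.float64(62.9), np.float64(59.8)), (np.float64(51.9), np.float64(-29.5)), (np.float64(62.4), np.float64(-119.4))]
[[-0.001 -0.926 -0.377]
 [ 0.002 -0.377  0.926]
 [-1.     0.     0.002]]
```

apply_moves(
  plan="0 -0.65 0.584 0.533 0 0 1;0 -0.65 0.584 0.533 0 0 1;0 -0.65 0.584 0.533 0 0 1;0 -0.65 0.584 0.533 0 0 1;0 -0.65 0.584 0.533 0 0 1;0 -0.65 0.584 0.533 0 0 1;0 -0.65 0.584 0.533 0 0 1;0 -0.65 0.584 0.533 0 0 1;0 -0.65 0.584 0.533 0 0 1;0 -0.65 0.584 0.533 0 0 1;0 -0.65 0.584 0.533 0 0 1;0 -0.65 0.584 0.533 0 0 1;0 -0.65 0.584 0.533 0 0 1;0 -0.65 0.584 0.533 0 0 1;0 -0.65 0.584 0.533 0 0 1;0 -0.65 0.584 0.533 0 0 1;0 -0.65 0.584 0.533 0 0 1;0 -0.65 0.584 0.533 0 0 1",
  force=30,
)

```text
t: 2.35
ee_pos: [0.5411, 0.0498, 0.2227]
tcp_rot: [-1.082, 1.285, 1.082]
contact_force: [-0.1, -1.0, 0.0]
finger_gap: 0.0005
```

```bash
cat > look.py <<'E'
from h import *
import sys
tag=sys.argv[1]
o=r.get_obs(); im=viewer.read_camera("wrist"); cv2.imwrite(f"pics/w{tag}.png",cv2.cvtColor(im,cv2.COLOR_RGB2BGR))
T=wristT(o); np.savez(f"pics/w{tag}.npz",T=T)
print({k:np.round(o[k],4).tolist() for k in ["t","ee_pos","contact_force","finger_gap"]})
M=R.from_rotvec(o["tcp_rot"]).as_matrix(); print(np.round(M,3).tolist(), "zang",np.degrees(np.arctan2(M[1,2],M[0,2])))
E
python3 look.py 1
```

```text
{'t': 2.35, 'ee_pos': [0.5411, 0.0498, 0.2227], 'contact_force': [-0.1417, -1.0189, 0.0166], 'finger_gap': 0.0005}
[[0.0, -0.985, 0.171], [0.0, 0.171, 0.985], [-1.0, -0.0, 0.0]] zang 80.1626177054069
```

View pics/w1.png

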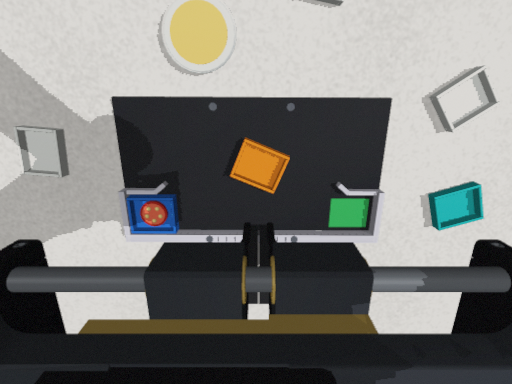

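The wrist view shows the orange tray at (260,165), the green patch at (349,212), the blue tray at (153,213), and the rail along row ~237.

```bash
python3 - <<'E'
from h import *
im=cv2.cvtColor(cv2.imread("pics/w1.png"),cv2.COLOR_BGR2RGB);T=np.load("pics/w1.npz")["T"];cal=viewer.calibration("wrist")
print("cam",T[:3,3])
for col,z in [("orange",.024),("green",.008),("blue",.024)]:
    N,l,s,c=mask(im,col)
    for i in range(1,N):
        if s[i,4]>150:
            cn=cv2.findContours((l==i).astype(np.uint8),cv2.RETR_EXTERNAL,cv2.CHAIN_APPROX_NONE)[0][0]
            rc=cv2.minAreaRect((onplane(cal,cn[:,0],z,T)[:,:2]*1000).astype(np.float32))
            print(col,s[i],"cen",np.round(rc[0],1),"size",np.round(rc[1],1),"ang",round(rc[2],1))
# plate front corners (robot side) z=.008, outer rail corners
P=onplane(cal,[(113,98),(390,98)],.008,T);print(np.round(P*1000,1),np.linalg.norm(P[0]-P[1]))
cv2.imwrite("pics/w1c.png",cv2.resize(cv2.cvtColor(im,cv2.COLOR_RGB2BGR)[90:250,100:400],None,fx=2.66,fy=2.66,interpolation=cv2.INTER_CUBIC))
E
```

```text
cam [0.45695571 0.06329819 0.38408813]
orange [ 229  137   61   57 2108] cen [539.6  50.8] size [65.2 56.9] ang 57.5
green [ 328  198   42   30 1153] cen [633.  164.9] size [55.8 45.2] ang 80.2
blue [ 126  194   54   40 1361] cen [ 581.4 -105.7] size [68.8 58.4] ang 80.2
[[ 424.2 -118.2    8. ]
 [ 484.1  229.2    8. ]] 0.3525647007387067
```

View pics/w1c.png

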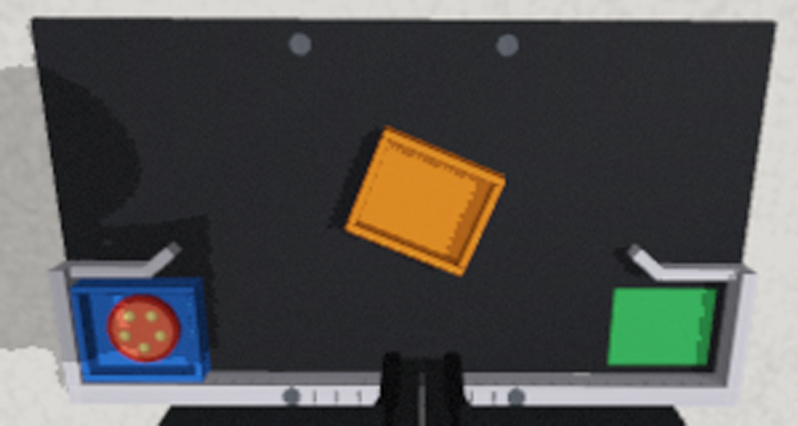

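apply_moves(
  plan="0.07 0 0 0 0 0 1;0.14 0 0 0 0 0 1;0.20 0 0 0 0 0 1;0.23 0 0 0 0 0 1;0.25 0 0 0 0 0 1;0.257 0 0 0 0 0 1;0.257 0 0 0 0 0 1;0.257 0 0 0 0 0 1",
)

```text
t: 3.4
ee_pos: [0.5419, 0.0503, 0.0181]
tcp_rot: [-1.083, 1.283, 1.081]
contact_force: [-0.3, 0.5, -0.9]
finger_gap: 0.0003
```

```bash
python3 look.py 2
```

```text
{'t': 3.4, 'ee_pos': [0.5419, 0.0503, 0.0181], 'contact_force': [-0.2557, 0.5222, -0.87], 'finger_gap': 0.0003}
[[0.002, -0.985, 0.17], [0.001, 0.17, 0.985], [-1.0, -0.002, 0.001]] zang 80.19361786775617
```

View pics/w2.png

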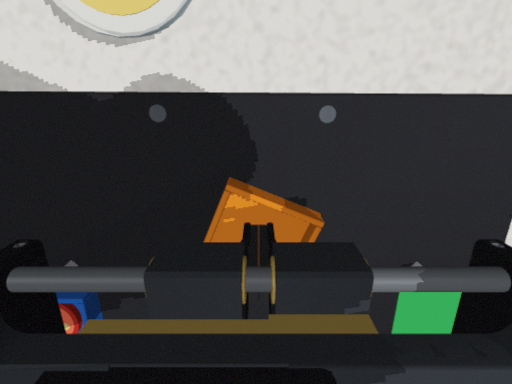

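apply_moves(
  plan="0.002 -0.01 0 0 0 0 1;0.002 -0.02 0 0 0 0 1;0.002 -0.03 0 0 0 0 1;0.002 -0.04 0 0 0 0 1;0.002 -0.05 0 0 0 0 1;0.002 -0.06 0 0 0 0 1;0.002 -0.07 0 0 0 0 1;0.002 -0.08 0 0 0 0 1;0.002 -0.085 0 0 0 0 1;0.002 -0.085 0 0 0 0 1",
)

```text
t: 4.7
ee_pos: [0.6087, 0.0384, 0.0153]
tcp_rot: [-1.082, 1.285, 1.081]
contact_force: [0.2, -0.3, -1.2]
finger_gap: 0.0003
```

```bash
cat > look2.py <<'E'
from h import *
import sys
tag=sys.argv[1]
o=r.get_obs(); print({k:np.round(o[k],4).tolist() for k in ["t","ee_pos","contact_force"]})
ex=np.array([.985,-.171]);ey=np.array([.171,.985]);p0=np.array([.552,.0359])
d=o["ee_pos"][:2]-p0; print("tcp in plate mm",np.round([d@ex*1e3,d@ey*1e3],1))
tiles=[]
for n,(x0,y0) in [("scene",(230,150)),("side",(160,140))]:
    im=viewer.read_camera(n); cal=viewer.calibration(n); bgr=cv2.cvtColor(im,cv2.COLOR_RGB2BGR)
    cv2.imwrite(f"pics/{n}{tag}.png",bgr)
    tiles.append(cv2.resize(bgr[y0:y0+110,x0:x0+110],(399,399),interpolation=cv2.INTER_CUBIC))
    N,l,s,c=mask(im,"orange")
    for i in range(1,N):
        if s[i,4]>60:
            cn=cv2.findContours((l==i).astype(np.uint8),cv2.RETR_EXTERNAL,cv2.CHAIN_APPROX_NONE)[0][0]
            W=onplane(cal,cn[:,0],.024)[:,:2]-p0; W=np.c_[W@ex,W@ey]*1000
            print(n,s[i].tolist(),"plate-frame x",np.round([W[:,0].min(),W[:,0].max()],1),"y",np.round([W[:,1].min(),W[:,1].max()],1))
cv2.imwrite(f"pics/both{tag}.png",np.hstack(tiles))
E
python3 look2.py 3
```

```text
{'t': 4.7, 'ee_pos': [0.6087, 0.0384, 0.0153], 'contact_force': [0.2001, -0.2589, -1.1662]}
tcp in plate mm [55.4 12.2]
scene [260, 216, 23, 19, 87] plate-frame x [64.7 78.6] y [-32.3  32.9]
side [218, 171, 34, 28, 433] plate-frame x [ 9.9 68.3] y [-29.5  46.6]
```

View pics/both3.png

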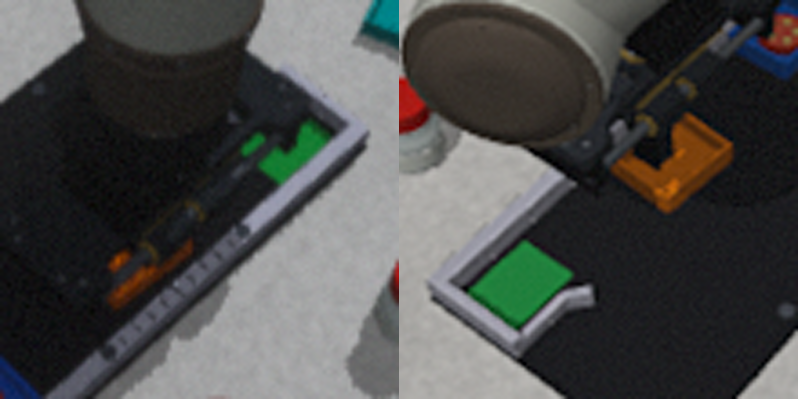

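apply_moves(
  plan="0 -0.005 0 0 0 0 1;0 -0.009 0 0 0 0 1;0 -0.012 0 0 0 0 1;0 -0.015 0 0 0 0 1;0 -0.018 0 0 0 0 1;0 -0.020 0 0 0 0 1;0 -0.022 0 0 0 0 1;0 -0.022 0 0 0 0 1",
)

```text
t: 5.8
ee_pos: [0.6229, 0.0357, 0.0153]
tcp_rot: [-1.08, 1.29, 1.085]
contact_force: [-7.7, 3.0, 4.8]
finger_gap: 0.0007
```

```bash
python3 look2.py 4
```

```text
{'t': 5.8, 'ee_pos': [0.6229, 0.0357, 0.0153], 'contact_force': [-7.7045, 3.0333, 4.8151]}
tcp in plate mm [69.9 12. ]
side [215, 168, 33, 28, 438] plate-frame x [23.3 86.2] y [-30.6  44.1]
```

View pics/both4.png

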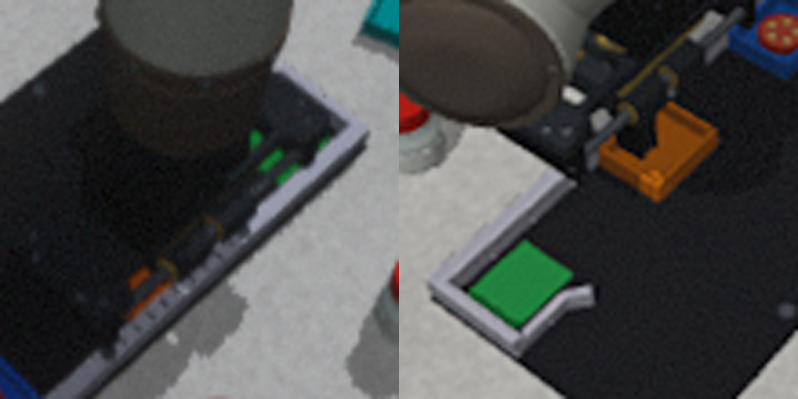

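```bash
python3 - <<'E'
from h import *
im=cv2.imread("pics/side4.png"); cv2.imwrite("pics/s4z.png",cv2.resize(im[155:205,205:260],None,fx=11,fy=11,interpolation=cv2.INTER_CUBIC))
E
```

```text
(no output)
```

View pics/s4z.png

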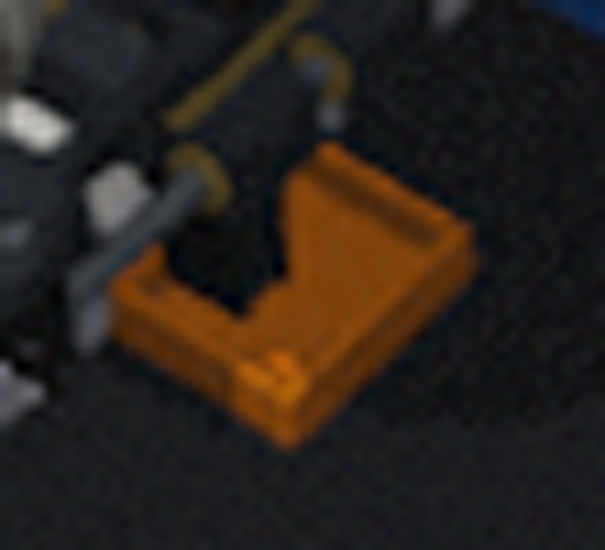

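```bash
python3 - <<'E'
from h import *
cal=viewer.calibration("side")
ex=np.array([.985,-.171]);ey=np.array([.171,.985]);p0=np.array([.552,.0359])
P=onplane(cal,np.array([(472,236),(290,403),(110,308)])/11+(205,155),.024)[:,:2]
W=P-p0;print(np.round(np.c_[W@ex,W@ey]*1e3,1))
for a,b in [(0,1),(1,2)]:
    d=P[b]-P[a];print(np.hypot(*d),np.degrees(np.arctan2(d[1],d[0])))
# blue/rail check: rail top inner edge in side0: visible
E
```

```text
[[ 29.2 -27.6]
 [ 30.7  34.3]
 [ 79.8  38.3]]
0.06196569389114196 78.73915830024549
0.049209258356548685 -5.1924936994847375
```

apply_moves(
  plan="0 0.001 0.008 0 0 0 1;0 0.001 0.016 0 0 0 1;0 0.001 0.024 0 0 0 1;0 0.001 0.032 0 0 0 1;0 0.001 0.04 0 0 0 1;0 0.001 0.048 0 0 0 1;0 0.001 0.056 0 0 0 1;0 0.001 0.064 0 0 0 1;0 0.001 0.07 0 0 0 1;0 0.001 0.07 0 0 0 1",
)

```text
t: 7.15
ee_pos: [0.6326, 0.0905, 0.0146]
tcp_rot: [-1.081, 1.289, 1.084]
contact_force: [-5.6, -0.8, 2.2]
finger_gap: 0.0
```

```bash
python3 look2.py 5
```

```text
{'t': 7.15, 'ee_pos': [0.6326, 0.0905, 0.0146], 'contact_force': [-5.5764, -0.8234, 2.2407]}
tcp in plate mm [70.1 67.6]
side [203, 179, 34, 28, 467] plate-frame x [24.2 84. ] y [14.3 87.4]
```

View pics/both5.png

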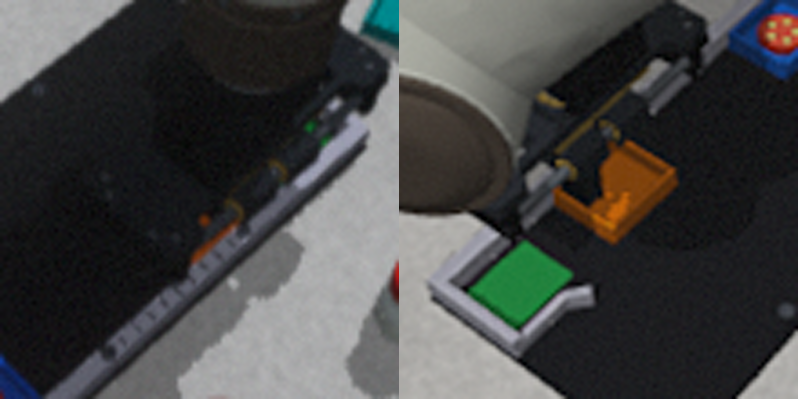

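apply_moves(
  plan="0 0 0.008 0 0 0 1;0 0 0.016 0 0 0 1;0 0 0.024 0 0 0 1;0 0 0.032 0 0 0 1;0 0 0.04 0 0 0 1;0 0 0.048 0 0 0 1;0 0 0.056 0 0 0 1;0 0 0.064 0 0 0 1;0 0 0.072 0 0 0 1;0 0 0.08 0 0 0 1;0 0 0.08 0 0 0 1",
)

```text
t: 8.62
ee_pos: [0.6439, 0.1539, 0.0146]
tcp_rot: [-1.082, 1.288, 1.084]
contact_force: [-5.3, 0.3, 0.7]
finger_gap: 0.0005
```

```bash
python3 look2.py 6
```

```text
{'t': 8.625, 'ee_pos': [0.6439, 0.1539, 0.0146], 'contact_force': [-5.2921, 0.3217, 0.7469]}
tcp in plate mm [ 70.4 132. ]
side [184, 195, 35, 30, 491] plate-frame x [23.7 84.8] y [ 79.3 149.6]
```

View pics/both6.png

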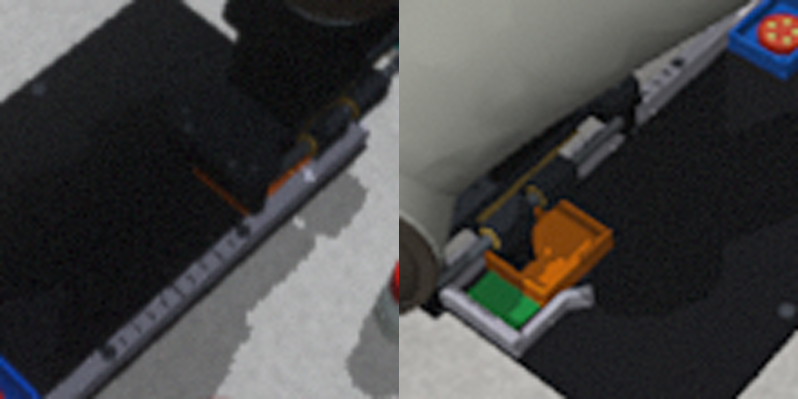

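apply_moves(
  plan="0 0 0.006 0 0 0 1;0 0 0.012 0 0 0 1;0 0 0.018 0 0 0 1;0 0 0.023 0 0 0 1;0 0 0.026 0 0 0 1;0 0 0.028 0 0 0 1;0 0 0.030 0 0 0 1;0 0 0.032 0 0 0 1;0 0 0.032 0 0 0 1",
)

```text
t: 9.85
ee_pos: [0.6483, 0.1784, 0.0146]
tcp_rot: [-1.081, 1.289, 1.083]
contact_force: [-4.2, -3.0, 0.2]
finger_gap: 0.0003
```

```bash
python3 look2.py 7
```

```text
{'t': 9.85, 'ee_pos': [0.6483, 0.1784, 0.0146], 'contact_force': [-4.1886, -3.0119, 0.1714]}
tcp in plate mm [ 70.5 156.8]
side [176, 202, 36, 29, 486] plate-frame x [25.3 85.3] y [103.8 171.1]
```

View pics/both7.png

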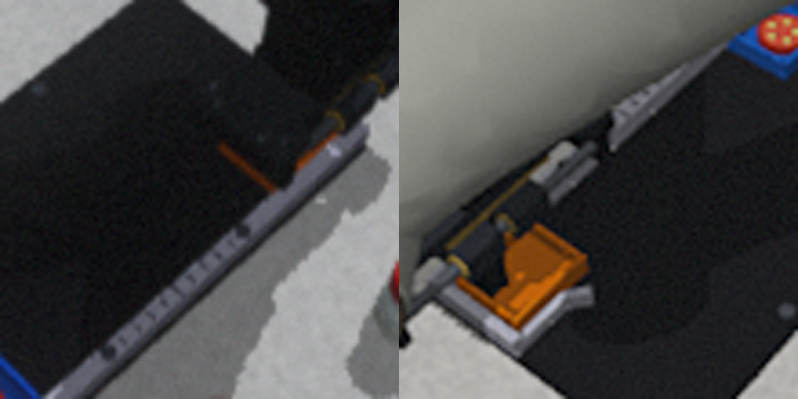

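apply_moves(
  plan="0 0 0.002 0 0 0 1;0 0 0.004 0 0 0 1;0 0 0.006 0 0 0 1;0 0 0.006 0 0 0 1",
)

```text
t: 10.45
ee_pos: [0.649, 0.1827, 0.0146]
tcp_rot: [-1.082, 1.29, 1.083]
contact_force: [-4.3, -2.7, 0.2]
finger_gap: 0.0004
```

```bash
python3 look2.py 8; python3 - <<'E'
from h import *
im=cv2.imread("pics/side8.png"); cv2.imwrite("pics/s8z.png",cv2.resize(im[190:245,165:225],None,fx=10,fy=10,interpolation=cv2.INTER_CUBIC))
E
```

```text
{'t': 10.45, 'ee_pos': [0.649, 0.1827, 0.0146], 'contact_force': [-4.2804, -2.6702, 0.2334]}
tcp in plate mm [ 70.5 161.2]
side [175, 203, 36, 28, 452] plate-frame x [25.3 85.1] y [108.  171.5]
```

View pics/s8z.png

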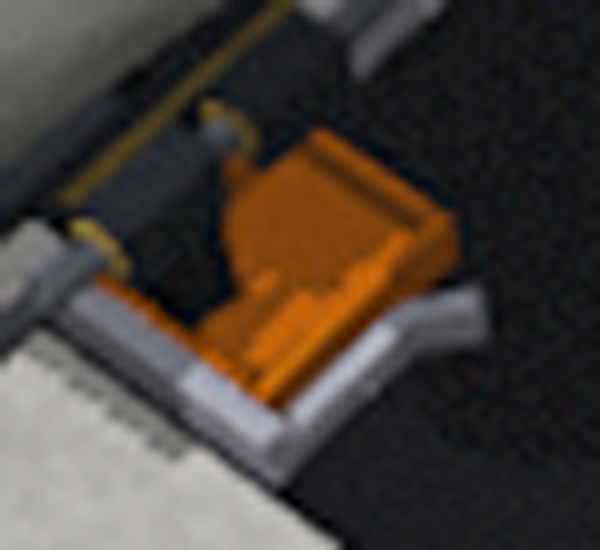

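apply_moves(
  plan="0 0 0.001 0 0 0 1;0 0 0.002 0 0 0 1;0 0 0.003 0 0 0 1;0 0 0.004 0 0 0 1;0 0 0.004 0 0 0 1",
)

```text
t: 11.18
ee_pos: [0.649, 0.1828, 0.0147]
tcp_rot: [-1.083, 1.295, 1.082]
contact_force: [-4.1, -9.9, 1.3]
finger_gap: 0.0003
```

```bash
python3 look2.py 9
```

```text
{'t': 11.175, 'ee_pos': [0.649, 0.1828, 0.0147], 'contact_force': [-4.0739, -9.9031, 1.3078]}
tcp in plate mm [ 70.5 161.3]
side [175, 203, 36, 28, 448] plate-frame x [25.3 84.9] y [108.1 171.5]
```

apply_moves(
  plan="0 0 -0.002 0 0 0 1;0 -0.002 -0.002 0 0 0 1;0 -0.004 -0.002 0 0 0 1;0 -0.004 -0.002 0 0 0 1;0 -0.004 0.001 0 0 0 1;0 -0.004 0.003 0 0 0 1;0 -0.004 0.003 0 0 0 1",
)

```text
t: 12.15
ee_pos: [0.6491, 0.1828, 0.0147]
tcp_rot: [-1.082, 1.304, 1.085]
contact_force: [-10.4, -13.6, 7.8]
finger_gap: 0.0007
```

```bash
python3 look2.py 10
```

```text
{'t': 12.15, 'ee_pos': [0.6491, 0.1828, 0.0147], 'contact_force': [-10.4033, -13.5723, 7.8032]}
tcp in plate mm [ 70.5 161.3]
side [174, 202, 37, 29, 459] plate-frame x [25.3 87. ] y [108.  171.5]
```

apply_moves(
  plan="0 0.004 -0.005 0 0 0 1;0 0.009 -0.011 0 0 0 1;0 0.014 -0.02 0 0 0 1;0 0.016 -0.025 0 0 0 1;0 0.016 -0.025 0 0 0 1;-0.01 0.016 -0.025 0 0 0 1;-0.03 0.016 -0.025 0 0 0 1;-0.08 0.016 -0.025 0 0 0 1;-0.14 0.016 -0.025 0 0 0 1;-0.2 0.016 -0.025 0 0 0 1;-0.25 0.06 -0.08 0 0 0 1;-0.25 0.1 -0.15 0 0 0 1;-0.25 0.1 -0.15 0 0 0 1;-0.25 0.1 -0.15 0 0 0 1",
)

```text
t: 14.0
ee_pos: [0.5555, 0.084, 0.2169]
tcp_rot: [-1.082, 1.283, 1.081]
contact_force: [-0.9, -0.8, 0.2]
finger_gap: 0.0006
```

```bash
python3 look.py 11; python3 look2.py 11; python3 - <<'E'
from h import *
a=cv2.imread("pics/w11.png"); cv2.imwrite("pics/w11c.png",cv2.resize(a,None,fx=1.5,fy=1.5,interpolation=cv2.INTER_CUBIC))
E
```

```text
{'t': 14.0, 'ee_pos': [0.5555, 0.084, 0.2169], 'contact_force': [-0.8558, -0.8086, 0.2496], 'finger_gap': 0.0006}
[[0.003, -0.985, 0.171], [0.001, 0.171, 0.985], [-1.0, -0.002, 0.001]] zang 80.16004283378817
{'t': 14.05, 'ee_pos': [0.5559, 0.0846, 0.2163], 'contact_force': [1.2813, 0.4575, -0.3334]}
tcp in plate mm [-4.4 48.7]
scene [292, 172, 33, 30, 530] plate-frame x [31.8 85.7] y [100.8 171.6]
side [175, 201, 36, 30, 592] plate-frame x [25.3 86. ] y [108.  171.5]
```

View pics/w11c.png

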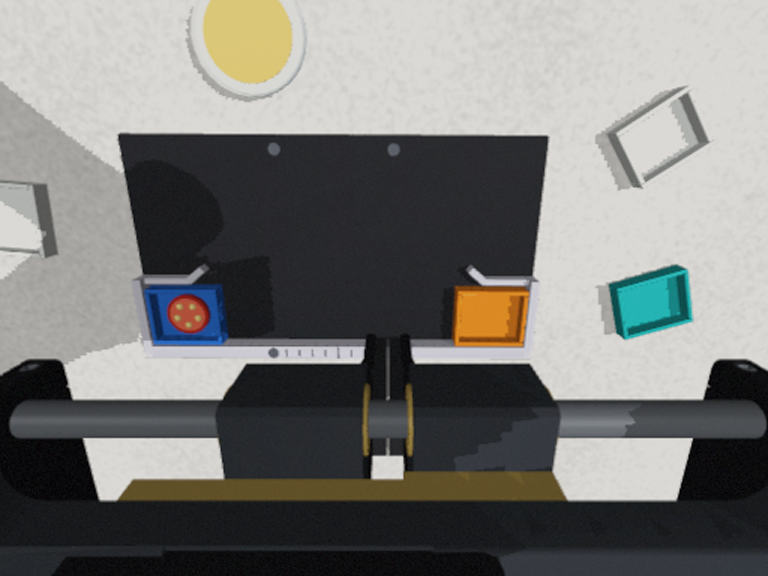

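View pics/both11.png

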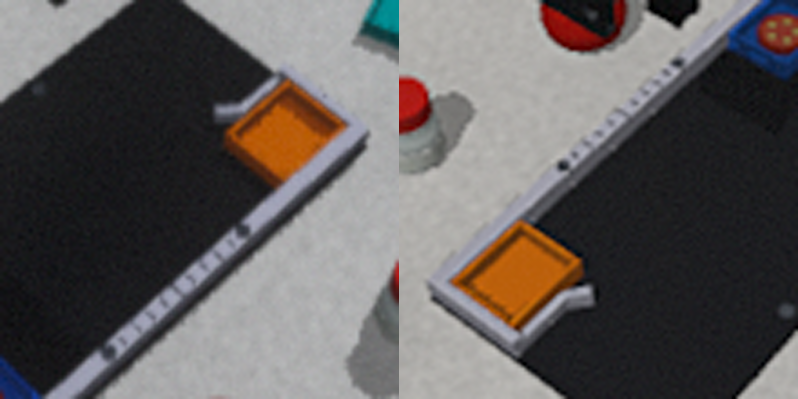

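The orange tray is in the corner, about (491,316) in the enlarged wrist view, touching the rail and the end stop. The finger is clear. I'll compare it numerically with the blue tray, which is known to be home.

```bash
python3 - <<'E'
from h import *
im=cv2.cvtColor(cv2.imread("pics/w11.png"),cv2.COLOR_BGR2RGB);T=np.load("pics/w11.npz")["T"];cal=viewer.calibration("wrist")
for col in ["orange","blue"]:
    N,l,s,c=mask(im,col)
    for i in range(1,N):
        if s[i,4]>150:
            cn=cv2.findContours((l==i).astype(np.uint8),cv2.RETR_EXTERNAL,cv2.CHAIN_APPROX_NONE)[0][0]
            W=onplane(cal,cn[:,0],.024,T)[:,:2]
            rc=cv2.minAreaRect((W*1000).astype(np.float32))
            ex=np.array([.985,-.171]);ey=np.array([.171,.985]);p0=np.array([.552,.0359])
            W=(W-p0)*1e3
            print(col,s[i],"cen",np.round(rc[0],1),"size",np.round(rc[1],1),"ang",round(rc[2],1),"x",np.round([(W@ex).min(),(W@ex).max()],1),"y",np.round([(W@ey).min(),(W@ey).max()],1))
b=cv2.cvtColor(im,cv2.COLOR_RGB2BGR)
A=cv2.resize(b[175:245,290:370],None,fx=5,fy=5,interpolation=cv2.INTER_CUBIC);B=cv2.resize(b[175:245,85:165],None,fx=5,fy=5,interpolation=cv2.INTER_CUBIC)
cv2.imwrite("pics/cmp.png",np.hstack([B,A]))
E
```

```text
orange [ 301  190   52   41 1946] cen [629.4 164.2] size [66.5 58.5] ang 80.1 x [25.1 83.6] y [106.4 172.9]
blue [  96  189   57   41 1460] cen [ 581.3 -105. ] size [70.1 58.3] ang 80.2 x [23.8 82.1] y [-168.8  -98.7]
```

View pics/cmp.png

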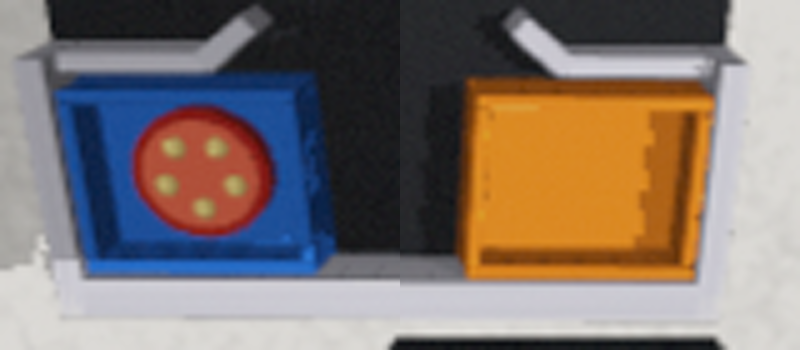

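The orange tray sits the same way against rail and stop as the blue one, at a yaw of 80.1° against the plate's 80.2°, with no visible gap.

```bash
python3 - <<'E'
from h import *
print(r.close_job()); o=r.get_obs(); print(o["t"])
E
```

```text
the job is handed in; nothing more can be done
None
the job is handed in; nothing more can be done
```

The orange tray is home in the green-patch corner pocket, and I handed the job in at about 14 s. I pushed it from inside its well with the shut fingertip: first flush against the rail, then along the rail to the end stop. I pressed it firmly against both, with about 10 N towards the rail and 14 N towards the stop. Then I centred the tip in the well and lifted clear.

**Last checks:**
- **Fit:** the fingertip stopped advancing at the end stop while the force rose. The final wrist view shows no visible gap at the rail or the stop. The tray's yaw reads 80.1°, against 80.2° for both the plate and the blue tray.
- **Position:** in the side view its edges reach x = 86 mm and y = 171.5 mm in the plate's frame, where home is 86 and 172 mm. The wrist view puts its rail edge at 83.6 mm, but it reads the blue tray, already home, similarly low at 82.1 mm. That matches the calibration error.
- **Other objects:** the blue tray's measured position is unchanged to within 1 mm. The jar, tomato and dish were not measured again; they look undisturbed, though the gripper partly hid the tomato in the last side view.

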